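# Size a tube end plug in the stepped gauge

## Task

Find the size of the steel tube end plug that stands alone on the cork pad: try it in the stepped gauge, setting it upright and pressing it lightly on each bore in turn from the smallest upward without skipping any, never forcing it, until it enters. Leave it standing fully home in the first bore that takes it, never letting it into a larger one, and leave the two plugs in the tray, the spanner and the jar alone.

Things in the scene. Friction and masses are not known exactly. Their poses are not given: they have to be found in the camera images.
- gauge: Stepped sizing gauge, a steel block fixed to the bench, 62 mm (its x) by 216 mm (its y). Its top is a stair of four steps side by side along its y, each 54 mm long, 20, 24, 28 and 32 mm high; in the middle of each is a round blind bore, 12 mm deep. The step at its +y end is the lowest with the smallest bore. Origin: centre of its underside.
- step1 (a point): Centre of the mouth of the first (smallest) bore, level with the top of its step, 20 mm above the bench: diameter 30 mm, sharp-edged, 12 mm deep. A plug that is 1.4 mm smaller in diameter than a bore fits it; seated, its disc stands 4 mm proud of the step.
- step2 (a point): Centre of the mouth of the second bore, level with the top of its step, 24 mm above the bench: diameter 34 mm, sharp-edged, 12 mm deep. A plug that is 1.4 mm smaller in diameter than a bore fits it; seated, its disc stands 4 mm proud of the step.
- step3 (a point): Centre of the mouth of the third bore, level with the top of its step, 28 mm above the bench: diameter 38 mm, sharp-edged, 12 mm deep. A plug that is 1.4 mm smaller in diameter than a bore fits it; seated, its disc stands 4 mm proud of the step.
- step4 (a point): Centre of the mouth of the fourth (largest) bore, level with the top of its step, 32 mm above the bench: diameter 42 mm, sharp-edged, 12 mm deep. A plug that is 1.4 mm smaller in diameter than a bore fits it; seated, its disc stands 4 mm proud of the step.
- plug_a: Steel tube end plug, 110 to 220 g: a disc 16 mm thick (lowest 1 mm is 2 mm narrower, a lead-in) and on it, coaxial, a round shank, 18 mm diameter, 34 mm long; 50 mm tall. The three plugs differ only in disc diameter: 32.6, 36.6, 40.6 mm; which has which is not told. Origin: centre of the underside; z up along the axis. One stands alone on the cork pad, the others in the tray.
- plug_b: Steel tube end plug, 110 to 220 g: a disc 16 mm thick (lowest 1 mm is 2 mm narrower, a lead-in) and on it, coaxial, a round shank, 18 mm diameter, 34 mm long; 50 mm tall. The three plugs differ only in disc diameter: 32.6, 36.6, 40.6 mm; which has which is not told. Origin: centre of the underside; z up along the axis. One stands alone on the cork pad, the others in the tray.
- plug_c: Steel tube end plug, 110 to 220 g: a disc 16 mm thick (lowest 1 mm is 2 mm narrower, a lead-in) and on it, coaxial, a round shank, 18 mm diameter, 34 mm long; 50 mm tall. The three plugs differ only in disc diameter: 32.6, 36.6, 40.6 mm; which has which is not told. Origin: centre of the underside; z up along the axis. One stands alone on the cork pad, the others in the tray.
- pad_top (a point): Centre of the top of the round cork pad, 72 mm across and 6 mm thick, fixed to the bench. The plug to be sized stands on it, within 8 mm of its centre.
- tray_floor (a point): Centre of the floor of the wooden tray, 150 by 74 mm outside, rim 16 mm high, floor 6 mm above the bench, fixed to the bench. The two other plugs stand in it, about 70 mm apart.
- wrench: A steel spanner 170 mm long lying on the bench; a bystander.
- jar: A closed glass jar 56 mm across and 75 mm tall standing on the bench; a bystander.

How it is judged:
On the way, in this order (a step that is already met when the one before it is completed fails the run):
1. the plug is pressed (over 2 N) upright on the first, smallest bore, within 6 mm of its centre (((horizontal distance between plug_a and step1 below 0.006 m and z of plug_a in the frame of step1 between -0.003 and 0.004 m and angle between plug_a's own z axis and vertical below 0.15 rad and contact force between plug_a and gauge above 2 N) or (horizontal distance between plug_b and step1 below 0.006 m and z of plug_b in the frame of step1 between -0.003 and 0.004 m and angle between plug_b's own z axis and vertical below 0.15 rad and contact force between plug_b and gauge above 2 N) or (horizontal distance between plug_c and step1 below 0.006 m and z of plug_c in the frame of step1 between -0.003 and 0.004 m and angle between plug_c's own z axis and vertical below 0.15 rad and contact force between plug_c and gauge above 2 N))), for 0.1 s.
2. the plug is pressed (over 2 N) on the second bore, or starts to enter it (((horizontal distance between plug_a and step2 below 0.006 m and z of plug_a in the frame of step2 between -0.003 and 0.004 m and angle between plug_a's own z axis and vertical below 0.15 rad and contact force between plug_a and gauge above 2 N) or (horizontal distance between plug_b and step2 below 0.006 m and z of plug_b in the frame of step2 between -0.003 and 0.004 m and angle between plug_b's own z axis and vertical below 0.15 rad and contact force between plug_b and gauge above 2 N) or (horizontal distance between plug_c and step2 below 0.006 m and z of plug_c in the frame of step2 between -0.003 and 0.004 m and angle between plug_c's own z axis and vertical below 0.15 rad and contact force between plug_c and gauge above 2 N) or (horizontal distance between plug_a and step2 below 0.006 m and z of plug_a in the frame of step2 below -0.001 m))).
3. the plug has gone 9 mm or more into the second bore, or else is pressed (over 2 N) on the third or starts to enter it (((horizontal distance between plug_a and step2 below 0.006 m and z of plug_a in the frame of step2 below -0.009 m) or (horizontal distance between plug_b and step3 below 0.006 m and z of plug_b in the frame of step3 between -0.003 and 0.004 m and angle between plug_b's own z axis and vertical below 0.15 rad and contact force between plug_b and gauge above 2 N) or (horizontal distance between plug_c and step3 below 0.006 m and z of plug_c in the frame of step3 between -0.003 and 0.004 m and angle between plug_c's own z axis and vertical below 0.15 rad and contact force between plug_c and gauge above 2 N) or (horizontal distance between plug_b and step3 below 0.006 m and z of plug_b in the frame of step3 below -0.001 m))).
At the end, for the whole second after the job is handed in: The plug from the pad stands upright (within 0.06 rad), at rest, fully home (at least 10.5 of 12 mm deep, within 2 mm of the bore's axis) in the smallest bore that takes it, and the other two plugs stand in the tray within 20 mm of where they were (((horizontal distance between plug_a and step2 below 0.002 m and z of plug_a in the frame of step2 below -0.0105 m and angle between plug_a's own z axis and vertical below 0.06 rad and linear speed of plug_a below 0.02 m/s and horizontal distance between each of plug_b, plug_c and tray_floor below 0.07 m and distance of each of plug_b, plug_c from where it was at the start of the episode below 0.02 m) or (horizontal distance between plug_b and step3 below 0.002 m and z of plug_b in the frame of step3 below -0.0105 m and angle between plug_b's own z axis and vertical below 0.06 rad and linear speed of plug_b below 0.02 m/s and horizontal distance between each of plug_a, plug_c and tray_floor below 0.07 m and distance of each of plug_a, plug_c from where it was at the start of the episode below 0.02 m) or (horizontal distance between plug_c and step4 below 0.002 m and z of plug_c in the frame of step4 below -0.0105 m and angle between plug_c's own z axis and vertical below 0.06 rad and linear speed of plug_c below 0.02 m/s and horizontal distance between each of plug_a, plug_b and tray_floor below 0.07 m and distance of each of plug_a, plug_b from where it was at the start of the episode below 0.02 m))); the robot touches nothing.
It fails at once if the plug is forced: over 40 N between a plug and the gauge (contact force between any of plug_a, plug_b, plug_c and gauge above 40 N).
It fails at once if a plug goes 3 mm or more into a bore larger than the smallest that takes it ((horizontal distance between plug_a and step3 below 0.006 m and z of plug_a in the frame of step3 below -0.003 m) or (horizontal distance between plug_a and step4 below 0.006 m and z of plug_a in the frame of step4 below -0.003 m) or (horizontal distance between plug_b and step4 below 0.006 m and z of plug_b in the frame of step4 below -0.003 m)).
It fails at once if the spanner or the jar is moved more than 20 mm (distance of any of wrench, jar from where it was at the start of the episode above 0.02 m).
It also fails if it takes over 64 s, if anything falls off the work surface, if the arm or the gripper's body presses on something with over 40 N, if the wrist force passes 120 N, or if a joint passes its speed limit or range.

## Robot

A 6-joint arm with a two-finger parallel gripper is mounted at the origin on the work surface. World frame = base frame: x ahead of the robot, y to its left, z up, the work surface at z = 0. Lengths are in m, angles in rad, forces in N, time in s.
With the tool pointing down it reaches from about 0.35 to 0.775 m from the base axis. Payload 7.3 kg.
Tool frame: the origin (TCP) lies midway between the tips of the shut fingers; the grasp point (between the pads) lies 19 mm behind it (robot.tcp_to_grasp is the distance from the TCP to the grasp point, in m); x points along the fingers, z is the direction in which the jaws open and shut, and the axes are right-handed (so a half turn about x gives the same grasp; the last joint's range is limited). The gripper opens to 92 mm and grips with 3 to 60 N. Pads are 19 mm wide; open, the fingers measure 130 mm over their backs; the gripper's body (75 mm by 190 mm) begins 47 mm behind the grasp point.
Start: joints at [-1.314, 0.342, 1.524, -0, 1.275, -0.146], TCP at [0.206, -0.483, 0.227] pointing down, gripper open.
Joint ranges: [-2.53, 2.53], [-0.77, 2.02], [0.04, 2.7], [-1, 4.14], [0.28, 2.66], [-3.11, 3.11]. Speed limits (rad/s): [2.57, 2.57, 3.14, 3.14, 3.14, 3.14].

## Interface

Orientations are given as [roll, pitch, yaw] about the fixed x, y, z axes, in that order (R = Rz(yaw) Ry(pitch) Rx(roll)).
In Python, from cell import robot gives the robot as it stands.
- The arm moves only by the tool move_arm, never from a script. Its argument "deltas" is a list of rows, each an object with "dp": the shift along the tool's x, y, z in m, a list of three; "turn": the turn, a rotation vector about the tool's x, y, z in degrees, a list of three. A call has 1 to 10 rows; each row is the pose to reach, as a shift and turn from the pose commanded when the call began, along the tool's axes at that moment; what a row does not reach only later rows make up. A row lasts 1/10 s, in which the tool goes at most 50 mm and 8.59 degrees, less where a joint would pass 70% of its speed; a pose out of reach is approached as far as the arm can. A call with a gripper value outside its range is refused whole. "hand" is the finger opening in m, from 0 to 0.0918, set as the call begins (left out, the last holds). The fingers move at their own pace and stop on an object; "squeeze" is the grip in N (left out, the last holds). Time passes only in rows, so rows that repeat a pose let the fingers close. It gives the time, the measured TCP pose, the force and the opening at its end, in the units of the state.
- robot.observe(): the state, without advancing time (a new reading comes with each control period).
- robot.read_camera(name): name is "scene" or "top"; returns (picture, depth): 384x512x3 uint8, red, green, blue; 384x512 float32, m along the optical axis (not along the pixel's ray), 0 where there is no reading.
- robot.camera_info(name): a dict with "fx", "fy", "cx", "cy" (pixels), "R" (3x3) and "t" (3): a world point X has camera coordinates R X + t. Camera axes: x right, y down, z forward; pixel columns grow to the right and rows downward; lengths in m; the calibration is good to about 2 mm. A picture is of the moment at which its call begins. camera_info takes no time and is no camera call.
- robot.hand_in(): hands the job in, once; it reports no verdict.
The state is a dict: "time": time; "qpos": joint angles; "qvel": joint speeds; "joint_efforts": joint torques, N m; "tool_pos": TCP position; "tool_rot": TCP orientation; "contact_force": force on the tool from outside, world axes, zero at the start; "torque": the same for the moment, N m; "opening": finger opening in m.
Only numpy, scipy, OpenCV 4.12 (cv2) and the standard library are available. Lean on these libraries where they do the work, as an engineer would, in place of code of your own. Each camera call takes 0.05 s, during which the arm holds its last target.

## Working session

There is one attempt and no reset: what is moved stays moved. The work goes in short steps, Python scripts to look and compute and a tool call to move; the robot and the scene stay as the last step left them, time stands still between calls to the robot, and variables do not carry over. Pictures are saved under pics/ and viewed, and the job is handed in when it is done.

Besides the shell and the picture viewer there is one more tool, called after "Call:" as name(argument=value, ...) on one line, values as JSON. move_arm: Moves the arm, as the interface text tells. Its arguments: {"type":"object","properties":{"deltas":{"type":"array"},"hand":{"type":"number"},"squeeze":{"type":"number"}},"required":["deltas"]}

```bash
mkdir -p pics; ls; python3 - <<'E'
from cell import robot
import cv2,numpy as np
print(robot.observe())
for n in("scene","top"):
    p,d=robot.read_camera(n); i=robot.camera_info(n); print(n,i)
    cv2.imwrite(f"pics/{n}0.png",p[:,:,::-1]); np.savez(f"{n}0.npz",p=p,d=d,**i)
E
```

```text
pics
{'time': 0.0, 'qpos': array([-1.31400816e+00,  3.42703567e-01,  1.52501113e+00,  1.09111234e-05,
        1.27540933e+00, -1.45997516e-01]), 'qvel': array([ 0.00079339,  0.00064398, -0.00093126, -0.00148341, -0.00080183,
        0.00116339]), 'joint_efforts': array([-2.91107077e-03, -4.31250215e+01, -2.44223589e+01,  7.14996387e-02,
        5.59731235e-02, -1.53703463e-04]), 'tool_pos': array([ 0.20571097, -0.48257646,  0.22605697]), 'tool_rot': array([2.98878198, 1.56926491, 1.82076815]), 'contact_force': array([-0.24100541, -0.13096922,  0.01803648]), 'torque': array([ 0.04344353, -0.00230692,  0.02336162]), 'opening': 0.09224872391744685}
scene {'fx': 356.1899436260327, 'fy': 356.1899436260327, 'cx': 256.18938459481024, 'cy': 192.09462533637495, 'R': array([[ 0.65744254,  0.75350341,  0.00138291],
       [ 0.60167869, -0.5238667 , -0.60294812],
       [-0.453599  ,  0.39723581, -0.7977792 ]]), 't': array([-0.40584065, -0.32365702,  1.09047106])}
top {'fx': 407.62800080311484, 'fy': 407.62800080311484, 'cx': 260.54310418605166, 'cy': 195.17043909267286, 'R': array([[ 0.00785081, -0.99992475, -0.00942599],
       [-0.9900159 , -0.00644565, -0.14080827],
       [ 0.14073692,  0.01043734, -0.98999201]]), 't': array([-0.00692529,  0.58340792,  0.91420704])}
```

View pics/scene0.png

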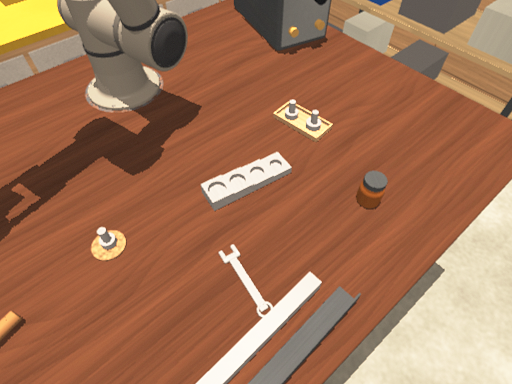

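View pics/top0.png

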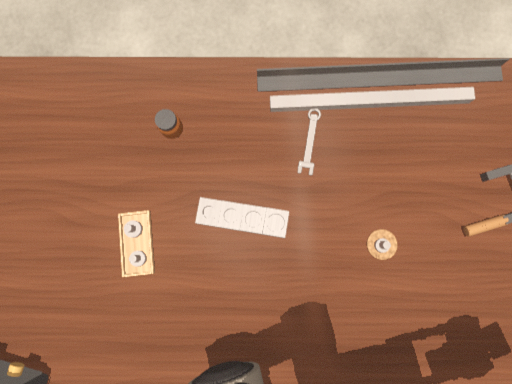

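The top view shows the gauge at (197–289, 198–236) with its smallest bore at the left (210,212). The pad and plug are at (382,244), the tray at (136,244), the jar at (167,122) and the spanner at (310,140). Next I'll zoom in.

```bash
python3 - <<'E'
import cv2,numpy as np
t=cv2.imread("pics/top0.png"); s=cv2.imread("pics/scene0.png")
a=cv2.resize(t[185:250,190:295],None,fx=7,fy=7,interpolation=cv2.INTER_CUBIC); cv2.imwrite("pics/g_top.png",a)
b=cv2.resize(t[220:270,357:407],(400,400),interpolation=cv2.INTER_CUBIC)
c=cv2.resize(s[215:265,83:133],(400,400),interpolation=cv2.INTER_CUBIC);cv2.imwrite("pics/pl.png",np.hstack([b,c]))
a=cv2.resize(s[145:215,195:300],None,fx=7,fy=7,interpolation=cv2.INTER_CUBIC); cv2.imwrite("pics/g_sc.png",a)
E
```

```text
(no output)
```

View pics/g_top.png

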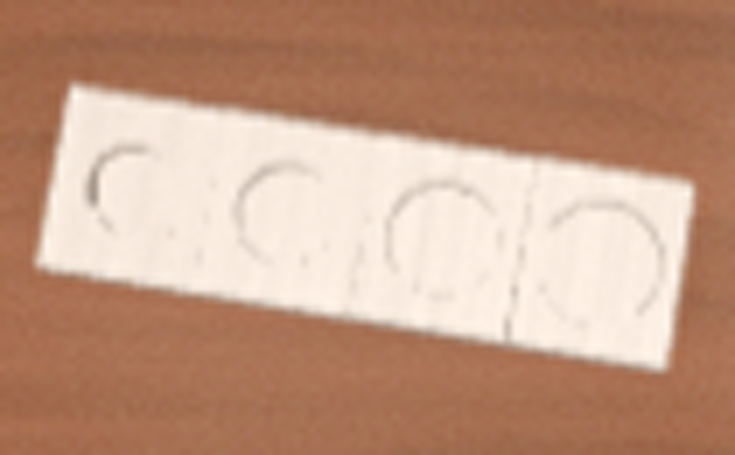

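View pics/pl.png

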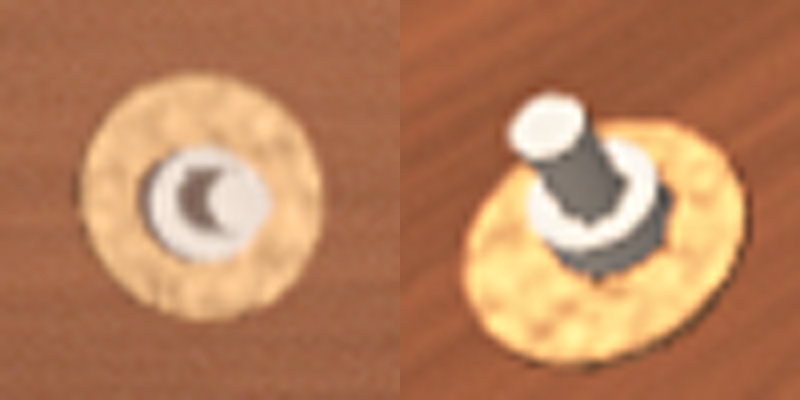

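View pics/g_sc.png

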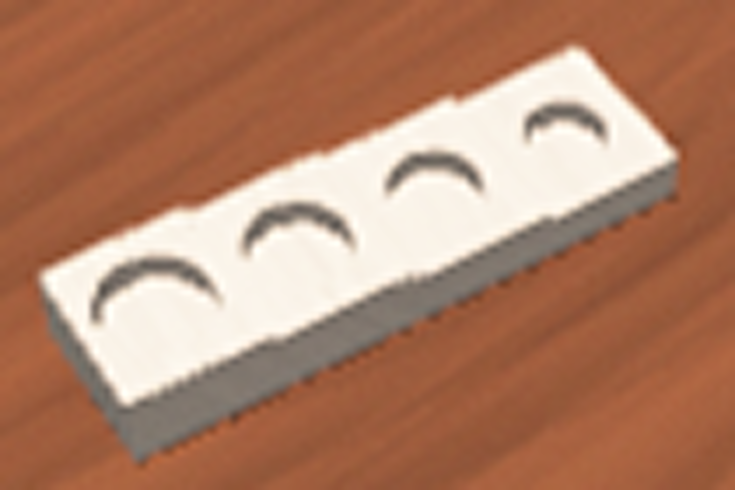

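```bash
cat > h.py <<'E'
import cv2,numpy as np
def ray(I,u,v,z):
    R=I["R"];t=I["t"];o=-R.T@t
    d=R.T@np.array([(u-I["cx"])/I["fx"],(v-I["cy"])/I["fy"],1.])
    return o+d*(z-o[2])/d[2]
def proj(I,X):
    c=I["R"]@np.asarray(X)+I["t"]; return np.array([I["fx"]*c[0]/c[2]+I["cx"],I["fy"]*c[1]/c[2]+I["cy"]])
E
python3 - <<'E'
from h import *
for n,roi in(("top",(185,250,190,300)),("scene",(145,215,195,300))):
    I=dict(np.load(n+"0.npz")); p=I["p"]; a,b,c,d=roi
    g=np.zeros(p.shape[:2],np.uint8)
    # saturation is low for steel; upsample for subpixel
    S=cv2.cvtColor(p,cv2.COLOR_RGB2HSV)
    sub=cv2.resize(S[a:b,c:d],None,fx=8,fy=8,interpolation=cv2.INTER_LINEAR)
    thr = (sub[...,1]<80)&(sub[...,2]>150) 
    m=cv2.morphologyEx(thr.astype(np.uint8),cv2.MORPH_OPEN,np.ones((9,9)))
    cs,_=cv2.findContours(m,cv2.RETR_EXTERNAL,cv2.CHAIN_APPROX_NONE); k=max(cs,key=cv2.contourArea)
    h=cv2.convexHull(k); q=cv2.approxPolyDP(h,25,True)[:,0]
    print(n,cv2.contourArea(k)/64,len(q))
    for x,y in q:
        u=c+(x+.5)/8-.5; v=a+(y+.5)/8-.5
        print((u,v),*[ray(I,u,v,z)[:2].round(4) for z in(.02,.032)])
    # pad and plug
I=dict(np.load("top0.npz")); J=dict(np.load("scene0.npz"))
for n,I,roi in(("top",I,(220,270,357,407)),("scene",J,(215,265,83,133))):
    a,b,c,d=roi; S=cv2.resize(cv2.cvtColor(I["p"],cv2.COLOR_RGB2HSV)[a:b,c:d],None,fx=8,fy=8)
    pad=((S[...,2]>170)).astype(np.uint8)
    cs,_=cv2.findContours(pad,cv2.RETR_EXTERNAL,cv2.CHAIN_APPROX_NONE);k=max(cs,key=cv2.contourArea)
    e=cv2.fitEllipse(cv2.convexHull(k)); u=c+(e[0][0]+.5)/8-.5; v=a+(e[0][1]+.5)/8-.5
    print(n,"pad",(u,v),e[1],ray(I,u,v,.006))
    w=((S[...,1]<45)&(S[...,2]>190)).astype(np.uint8)
    cs,_=cv2.findContours(w,cv2.RETR_EXTERNAL,cv2.CHAIN_APPROX_NONE)
    for k in cs:
        if cv2.contourArea(k)<300: continue
        e=cv2.fitEllipse(cv2.convexHull(k)); u=c+(e[0][0]+.5)/8-.5; v=a+(e[0][1]+.5)/8-.5
        print(" white",(u,v),e[1],cv2.contourArea(k),ray(I,u,v,.022),ray(I,u,v,.056))
    cv2.imwrite(f"pics/w_{n}.png",np.hstack([pad,w])*255)
E
```

```text
top 2509.8828125 4
(np.float64(199.4375), np.float64(197.1875)) [0.5806 0.144 ] [0.579  0.1421]
(np.float64(288.0625), np.float64(210.4375)) [ 0.5502 -0.0684] [ 0.5489 -0.0677]
(np.float64(284.9375), np.float64(236.6875)) [ 0.4878 -0.0609] [ 0.4873 -0.0603]
(np.float64(195.8125), np.float64(223.1875)) [0.5182 0.1508] [0.5173 0.1488]
scene 1879.4609375 5
(np.float64(291.0625), np.float64(166.6875)) [0.5809 0.1446] [0.5878 0.1365]
(np.float64(213.5625), np.float64(202.5625)) [ 0.5427 -0.0626] [ 0.5503 -0.0669]
(np.float64(200.6875), np.float64(186.6875)) [ 0.4866 -0.0578] [ 0.4952 -0.0622]
(np.float64(209.4375), np.float64(178.9375)) [ 0.4813 -0.0285] [ 0.49   -0.0334]
(np.float64(275.8125), np.float64(151.5625)) [0.5195 0.151 ] [0.5275 0.1428]
top pad (382.0014877319336, 243.92879104614258) (250.90200805664062, 262.56005859375) [ 0.47293437 -0.29284321  0.006     ]
 white (382.3389320373535, 245.0006561279297) (104.37692260742188, 115.05597686767578) 9045.0 [ 0.47005345 -0.28897889  0.022     ] [ 0.46931089 -0.27924635  0.056     ]
scene pad (106.80863761901855, 242.64072036743164) (274.2366027832031, 303.32568359375) [ 0.4685561  -0.29170965  0.006     ]
 white (106.58814239501953, 238.97940826416016) (100.47329711914062, 132.3574676513672) 5392.0 [ 0.47194482 -0.28813715  0.022     ] [ 0.49714405 -0.28859445  0.056     ]
 white (101.04992294311523, 230.64060020446777) (55.12910842895508, 71.00477600097656) 2940.5 [ 0.44565203 -0.28757881  0.022     ] [ 0.47221949 -0.28806516  0.056     ]
```

```bash
cat >> h.py <<'E'
from scipy.spatial.transform import Rotation as Ro
def toolR(r): return Ro.from_euler("xyz",r).as_matrix()
def delta(pos,rot,target,jawyaw=None):
    """shift in tool axes, turn to straight down with jaw axis (z) at angle jawyaw"""
    R=toolR(rot); dp=R.T@(np.array(target)-pos)
    z=R[:,2]
    if jawyaw is None: jawyaw=np.arctan2(z[1],z[0])
    zz=np.array([np.cos(jawyaw),np.sin(jawyaw),0]); 
    if zz@z<0: zz=-zz
    x=np.array([0,0,-1.]); Rt=np.stack([x,np.cross(zz,x),zz],1)
    tv=Ro.from_matrix(R.T@Rt).as_rotvec(degrees=True)
    return dp.round(4),tv.round(2)
E
python3 - <<'E'
from cell import robot
from h import *
s=robot.observe(); print(s["tool_pos"],toolR(s["tool_rot"]).round(3))
I=dict(np.load("top0.npz")); print("shank top",ray(I,387.3,244.5,.056))
for ja in(-.147,None): print(delta(s["tool_pos"],s["tool_rot"],[.471,-.2885,.10],ja),delta(s["tool_pos"],s["tool_rot"],[.471,-.2885,.027],ja))
E
```

```text
[ 0.20572474 -0.48263082  0.22614439] [[-0.     0.92   0.392]
 [ 0.001  0.392 -0.92 ]
 [-1.     0.    -0.001]]
shank top [ 0.47052121 -0.29047431  0.056     ]
(array([ 0.1263,  0.3201, -0.0744]), array([-5.85e+01, -6.00e-02, -5.00e-02])) (array([ 0.1993,  0.3201, -0.0743]), array([-5.85e+01, -6.00e-02, -5.00e-02]))
(array([ 0.1263,  0.3201, -0.0744]), array([-0.  , -0.08, -0.01])) (array([ 0.1993,  0.3201, -0.0743]), array([-0.  , -0.08, -0.01]))
```

Call:
move_arm(deltas=[{"dp": [0.12,0.32,-0.074],"turn": [-58.5,0,0]},{"dp": [0.12,0.32,-0.074],"turn": [-58.5,0,0]},{"dp": [0.12,0.32,-0.074],"turn": [-58.5,0,0]},{"dp": [0.12,0.32,-0.074],"turn": [-58.5,0,0]},{"dp": [0.12,0.32,-0.074],"turn": [-58.5,0,0]},{"dp": [0.12,0.32,-0.074],"turn": [-58.5,0,0]},{"dp": [0.12,0.32,-0.074],"turn": [-58.5,0,0]},{"dp": [0.12,0.32,-0.074],"turn": [-58.5,0,0]},{"dp": [0.12,0.32,-0.074],"turn": [-58.5,0,0]},{"dp": [0.12,0.32,-0.074],"turn": [-58.5,0,0]}], hand=0.06)

```text
time: 1.1
tool_pos: [0.4707, -0.2901, 0.1069]
tool_rot: [-2.183, 1.57, -2.331]
contact_force: [0.0, 0.6, 0.5]
opening: 0.0602
```

```bash
python3 - <<'E'
from cell import robot
from h import *
s=robot.observe(); print(s["time"],s["tool_pos"],s["opening"],s["contact_force"],toolR(s["tool_rot"]).round(3))
print(delta(s["tool_pos"],s["tool_rot"],[.471,-.289,.027],-.147))
E
```

```text
1.1 [ 0.47065102 -0.29006983  0.10686991] 0.060160103610952594 [0.01243082 0.64689555 0.50420766] [[-0.     0.148  0.989]
 [-0.     0.989 -0.148]
 [-1.    -0.    -0.   ]]
(array([0.0799, 0.0011, 0.0002]), array([-0.07, -0.01,  0.02]))
```

Call:
move_arm(deltas=[{"dp": [0.03,0.001,0],"turn": [0,0,0]},{"dp": [0.06,0.001,0],"turn": [0,0,0]},{"dp": [0.08,0.001,0],"turn": [0,0,0]},{"dp": [0.08,0.001,0],"turn": [0,0,0]},{"dp": [0.08,0.001,0],"turn": [0,0,0]}])

```text
time: 1.6
tool_pos: [0.471, -0.2897, 0.0276]
tool_rot: [-0.721, 1.57, -0.87]
contact_force: [-0.4, 0.3, -0.0]
opening: 0.0601
```

Call:
move_arm(deltas=[{"dp": [0,0,0],"turn": [0,0,0]},{"dp": [0,0,0],"turn": [0,0,0]},{"dp": [0,0,0],"turn": [0,0,0]},{"dp": [0,0,0],"turn": [0,0,0]},{"dp": [0,0,0],"turn": [0,0,0]},{"dp": [0,0,0],"turn": [0,0,0]},{"dp": [0,0,0],"turn": [0,0,0]},{"dp": [0,0,0],"turn": [0,0,0]}], hand=0.01, squeeze=25)

```text
time: 2.4
tool_pos: [0.4712, -0.2884, 0.0268]
tool_rot: [2.928, 1.571, 2.781]
contact_force: [-1.7, 0.7, 1.2]
opening: 0.0176
```

```bash
python3 - <<'E'
from cell import robot
from h import *
s=robot.observe(); print(s["time"],s["tool_pos"],s["opening"],s["contact_force"])
for n in("scene","top"):
    p,d=robot.read_camera(n); cv2.imwrite(f"pics/{n}1.png",p[:,:,::-1])
E
```

```text
2.4 [ 0.47124406 -0.28838729  0.02677699] 0.01763950287520935 [-1.67876282  0.68778411  1.15151855]
```

View pics/scene1.png

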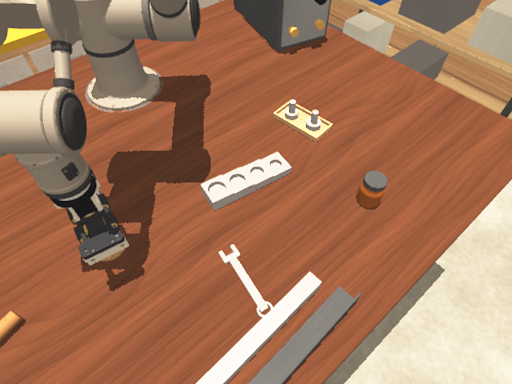

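```bash
python3 - <<'E'
from cell import robot
from h import *
s=robot.observe()
for z in (.12,.065): print(delta(s["tool_pos"],s["tool_rot"],[.5469,.1218,z],-.147))
E
```

```text
(array([-0.0932,  0.4168,  0.0148]), array([ 0.01, -0.02, -0.  ]))
(array([-0.0382,  0.4168,  0.0148]), array([ 0.01, -0.02, -0.  ]))
```

Call:
move_arm(deltas=[{"dp": [-0.04,0,0],"turn": [0,0,0]},{"dp": [-0.08,0.03,0.0],"turn": [0,0,0]},{"dp": [-0.09,0.08,0.005],"turn": [0,0,0]},{"dp": [-0.09,0.13,0.008],"turn": [0,0,0]},{"dp": [-0.09,0.18,0.01],"turn": [0,0,0]},{"dp": [-0.09,0.23,0.015],"turn": [0,0,0]},{"dp": [-0.09,0.28,0.015],"turn": [0,0,0]},{"dp": [-0.09,0.33,0.015],"turn": [0,0,0]},{"dp": [-0.09,0.38,0.015],"turn": [0,0,0]},{"dp": [-0.09,0.417,0.015],"turn": [0,0,0]}])

```text
time: 3.5
tool_pos: [0.5471, 0.1248, 0.1164]
tool_rot: [2.087, 1.57, 1.942]
contact_force: [0.5, -0.2, -2.3]
opening: 0.0175
```

Call:
move_arm(deltas=[{"dp": [0.03,0,0],"turn": [0,0,0]},{"dp": [0.04,0,0],"turn": [0,0,0]},{"dp": [0.04,0,0],"turn": [0,0,0]},{"dp": [0.04,0,0],"turn": [0,0,0]},{"dp": [0.04,0,0],"turn": [0,0,0]}])

```text
time: 4.0
tool_pos: [0.548, 0.1209, 0.0777]
tool_rot: [0.173, 1.569, 0.024]
contact_force: [0.0, -0.6, -1.6]
opening: 0.0173
```

```bash
python3 - <<'E'
from cell import robot
from h import *
s=robot.observe(); print(s["time"],s["tool_pos"],s["opening"],s["contact_force"])
for n in("scene","top"):
    p,d=robot.read_camera(n); cv2.imwrite(f"pics/{n}2.png",p[:,:,::-1]); np.savez(f"{n}2.npz",p=p,d=d,**robot.camera_info(n))
    if n=="scene":c=p[110:210,200:320]
    else: c2=p[160:260,150:300]
cv2.imwrite("pics/c2.png",cv2.resize(c[:,:,::-1],None,fx=6,fy=6,interpolation=cv2.INTER_CUBIC))
cv2.imwrite("pics/c2t.png",cv2.resize(c2[:,:,::-1],None,fx=5,fy=5,interpolation=cv2.INTER_CUBIC))
print(delta(s["tool_pos"],s["tool_rot"],[.5469,.1218,.065],-.147))
E
```

```text
4.0 [0.54802253 0.12093898 0.07768782] 0.01729426600806168 [ 0.0376428  -0.57664552 -1.62962088]
(array([ 0.0127,  0.0007, -0.0013]), array([-0.09,  0.09, -0.02]))
```

View pics/c2.png

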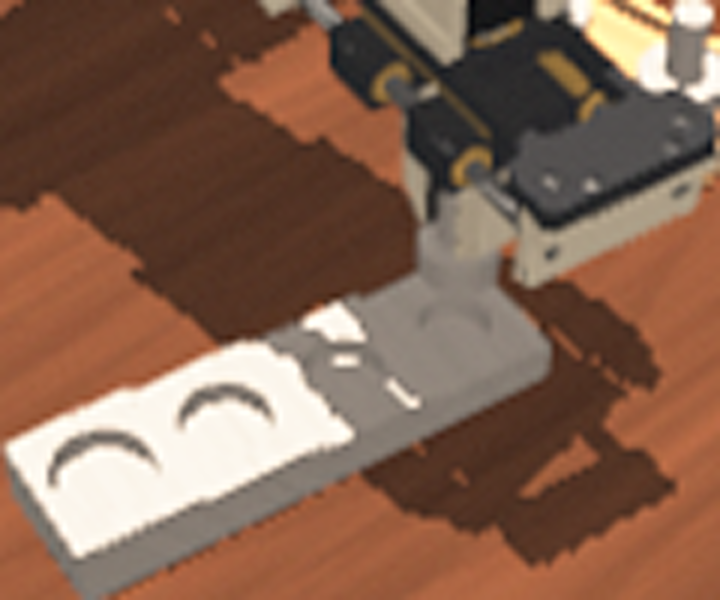

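View pics/c2t.png

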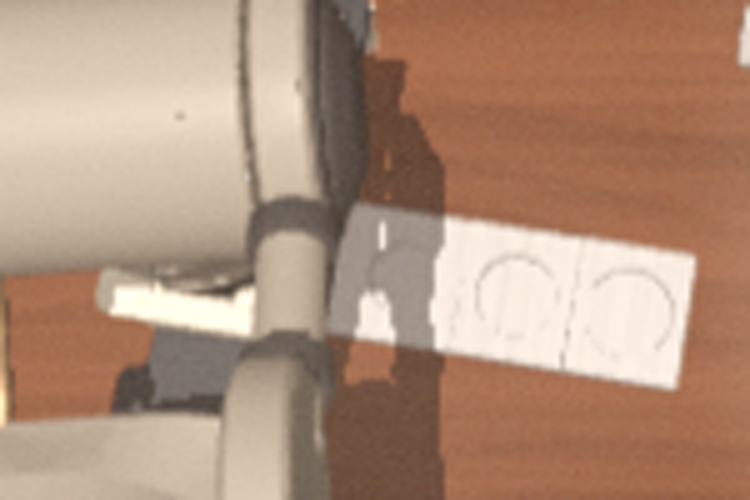

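```bash
python3 - <<'E'
from h import *
I=dict(np.load("scene2.npz")); p=I["p"]
for v in range(148,162): print(v,p[v,264:290].mean(1).astype(int))
J=dict(np.load("scene0.npz"))
for z in(.0569,.0729): print("plug pred",proj(I,[.5480,.1209,z]))
for X in([.5469,.1218,.02],[.539,.0684,.024],[.531,.015,.028],[.5231,-.0384,.032]): print("bore",proj(I,X))
im=cv2.resize(J["p"][145:205,195:300,::-1],None,fx=7,fy=7,interpolation=cv2.INTER_CUBIC)
yv=np.array([-np.sin(-.147),np.cos(-.147)]);xv=np.array([yv[1],-yv[0]]);c=np.array([.535,.0417])
for k,(s,z,r) in enumerate([(.081,.02,.015),(.027,.024,.017),(-.027,.028,.019),(-.081,.032,.021)]):
    for a in np.linspace(0,2*np.pi,60):
        P=c+s*yv+r*(np.cos(a)*xv+np.sin(a)*yv); u,v=proj(J,[*P,z]); cv2.circle(im,(int((u-195+.5)*7),int((v-145+.5)*7)),1,(0,0,255),-1)
    for x,y in((-.031,-.027),(.031,-.027),(.031,.027),(-.031,.027)):
        P=c+x*xv+(s+y)*yv;u,v=proj(J,[*P,z]); cv2.circle(im,(int((u-195+.5)*7),int((v-145+.5)*7)),2,(255,0,0),-1)
cv2.imwrite("pics/ov.png",im)
T=dict(np.load("top0.npz"))
im=cv2.resize(T["p"][185:250,190:295,::-1],None,fx=7,fy=7,interpolation=cv2.INTER_CUBIC)
for k,(s,z,r) in enumerate([(.081,.02,.015),(.027,.024,.017),(-.027,.028,.019),(-.081,.032,.021)]):
    for a in np.linspace(0,2*np.pi,60):
        P=c+s*yv+r*(np.cos(a)*xv+np.sin(a)*yv); u,v=proj(T,[*P,z]); cv2.circle(im,(int((u-190+.5)*7),int((v-185+.5)*7)),1,(0,0,255),-1)
    for x,y in((-.031,-.027),(.031,-.027),(.031,.027),(-.031,.027)):
        P=c+x*xv+(s+y)*yv;u,v=proj(T,[*P,z]); cv2.circle(im,(int((u-190+.5)*7),int((v-185+.5)*7)),2,(255,0,0),-1)
cv2.imwrite("pics/ovt.png",im)
E
```

```text
148 [ 58  55  55  53  52  84 132 138 130 115 120 130 144 145 144 146 154 152
 152 153 155 142 118 147 152 141]
149 [ 57  57  58  58  55  92 142 138 130 116 121 125 137 146 146 148 155 152
 151 154 151 138 130 148 148 148]
150 [ 58  59  58  57  56  92 137 139 134 126 122 124 132 145 144 145 156 152
 151 144 135 121 131 146 151 149]
151 [ 58  56  59  58  60  89 131 139 136 131 127 132 147 146 141 144 154 150
 141 124 106 113 137 148 154 152]
152 [ 59  60  60  56  59  86 124 133 135 135 134 136 146 144 143 143 145 137
 125 103  89 108 138 150 157 155]
153 [ 58  59  60  59  60  85 116 123 131 133 135 136 139 138 137 135 131 128
 115  81  49  80 134 150 159 156]
154 [ 57  60  57  56  54  82 115 118 120 126 130 133 132 133 131 128 122 118
 109  70  55  88 133 141 158 156]
155 [ 59  56  54  61  84 106 118 117 121 124 126 131 130 130 128 125 119 120
 106  65  53 100 143 127 159 156]
156 [ 56  60  82 105 125 140 127 118 120 123 127 128 128 128 125 125 119 118
 103  59  54  89 132 130 162 153]
157 [ 83 103 123 139 137 136 136 126 120 122 126 129 129 128 126 124 122 123
 110  69  54  52  66 106 137 121]
158 [122 135 133 135 134 136 137 135 130 128 129 129 128 130 130 126 129 135
 135 106  66  53  51  57  63  55]
159 [136 132 132 132 134 135 134 137 133 129 130 128 128 129 130 132 135 137
 138 134 104  69  52  56  59  53]
160 [135 133 132 133 132 134 133 130 128 126 126 126 127 126 126 126 132 135
 135 138 134 106  69  53  57  56]
161 [135 136 134 132 131 131 123 120 125 128 129 128 124 124 122 121 125 128
 134 136 139 133 110  82  52  55]
plug pred [275.42804575 153.46964566]
plug pred [275.73276173 148.74566108]
bore [274.72271325 163.40447203]
bore [256.2284674  171.38425465]
bore [236.78288411 179.73779407]
bore [216.36944313 188.54471805]
```

View pics/ov.png

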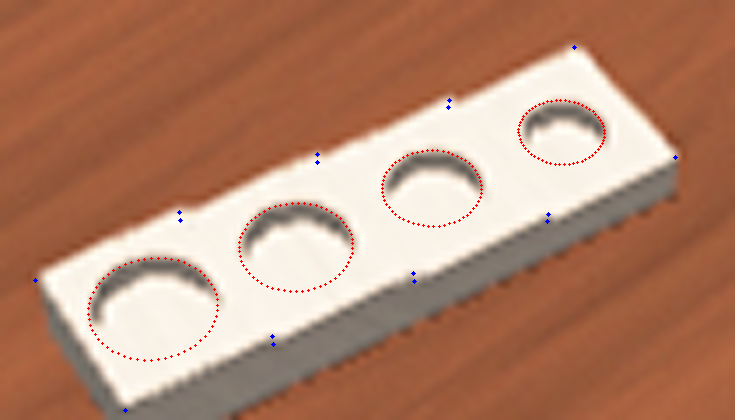

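View pics/ovt.png

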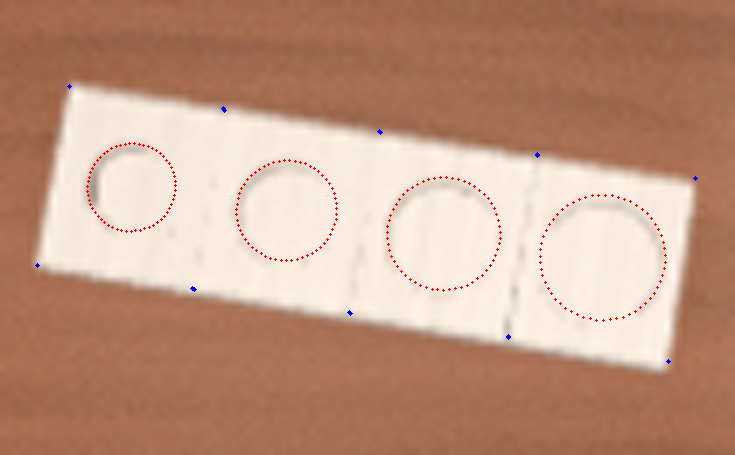

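Call:
move_arm(deltas=[{"dp": [0.01,0.001,-0.001],"turn": [0,0,0]},{"dp": [0.02,0.001,-0.001],"turn": [0,0,0]},{"dp": [0.03,0.001,-0.001],"turn": [0,0,0]},{"dp": [0.032,0.001,-0.001],"turn": [0,0,0]},{"dp": [0.032,0.001,-0.001],"turn": [0,0,0]}])

```text
time: 4.6
tool_pos: [0.546, 0.1229, 0.0438]
tool_rot: [-2.874, 1.569, -3.021]
contact_force: [-0.6, -0.2, -2.0]
opening: 0.0175
```

```bash
cat > st.py <<'E'
from cell import robot
from h import *
import sys
def st(tg=None):
    s=robot.observe(); print(round(s["time"],2),s["tool_pos"].round(5),round(s["opening"],4),s["contact_force"].round(2),s["torque"].round(2))
    if tg: print(delta(s["tool_pos"],s["tool_rot"],tg,-.147))
E
python3 -c "
from st import *
st([.5469,.1218,.0408])"
```

```text
4.6 [0.54596 0.12295 0.04381] 0.0175 [-0.62 -0.23 -1.95] [-0.02 -0.14 -0.04]
(array([ 0.003 , -0.001 ,  0.0011]), array([ 0.  , -0.09,  0.02]))
```

Call:
move_arm(deltas=[{"dp": [0.001,0,0],"turn": [0,0,0]},{"dp": [0.002,0,0],"turn": [0,0,0]},{"dp": [0.003,0,0],"turn": [0,0,0]},{"dp": [0.003,0,0],"turn": [0,0,0]}])

```text
time: 5.0
tool_pos: [0.5464, 0.1229, 0.0418]
tool_rot: [-0.388, 1.571, -0.535]
contact_force: [-0.5, -0.4, -2.5]
opening: 0.0173
```

```bash
python3 -c "
from st import *
st([.5469,.1218,.0408])"
```

```text
5.0 [0.54642 0.12295 0.04176] 0.0173 [-0.45 -0.36 -2.54] [-0.05 -0.13  0.01]
(array([ 0.001 , -0.0011,  0.0006]), array([0.  , 0.01, 0.  ]))
```

Call:
move_arm(deltas=[{"dp": [0.0005,0,0],"turn": [0,0,0]},{"dp": [0.001,0,0],"turn": [0,0,0]},{"dp": [0.001,0,0],"turn": [0,0,0]}])

```text
time: 5.3
tool_pos: [0.5465, 0.1229, 0.0408]
tool_rot: [-0.13, 1.571, -0.277]
contact_force: [-0.5, 0.8, -1.0]
opening: 0.0174
```

Call:
move_arm(deltas=[{"dp": [0.0005,0,0],"turn": [0,0,0]},{"dp": [0.0005,0,0],"turn": [0,0,0]}])

```text
time: 5.5
tool_pos: [0.5465, 0.123, 0.0407]
tool_rot: [0.03, 1.57, -0.117]
contact_force: [-1.5, -0.1, 3.2]
opening: 0.0171
```

```bash
python3 -c "
from st import *
st([.5469,.1218,.0408])"
```

```text
5.5 [0.54652 0.12297 0.04068] 0.0171 [-1.45 -0.1   3.15] [-0.03  0.25 -0.02]
(array([-0.0001, -0.0011,  0.0005]), array([ 0.  ,  0.03, -0.  ]))
```

Call:
move_arm(deltas=[{"dp": [0.0005,0,0],"turn": [0,0,0]},{"dp": [0.0005,0,0],"turn": [0,0,0]},{"dp": [0.0005,0,0],"turn": [0,0,0]}])

```text
time: 5.8
tool_pos: [0.5465, 0.123, 0.0406]
tool_rot: [0.115, 1.57, -0.032]
contact_force: [-2.7, -0.2, 7.9]
opening: 0.0174
```

```bash
python3 - <<'E'
from st import *
st()
p,d=robot.read_camera("scene"); cv2.imwrite("pics/c3.png",cv2.resize(p[110:210,200:320,::-1],None,fx=6,fy=6,interpolation=cv2.INTER_CUBIC))
E
```

```text
5.8 [0.54652 0.123   0.04056] 0.0174 [-2.66 -0.2   7.93] [-0.07  0.42 -0.04]
```

View pics/c3.png

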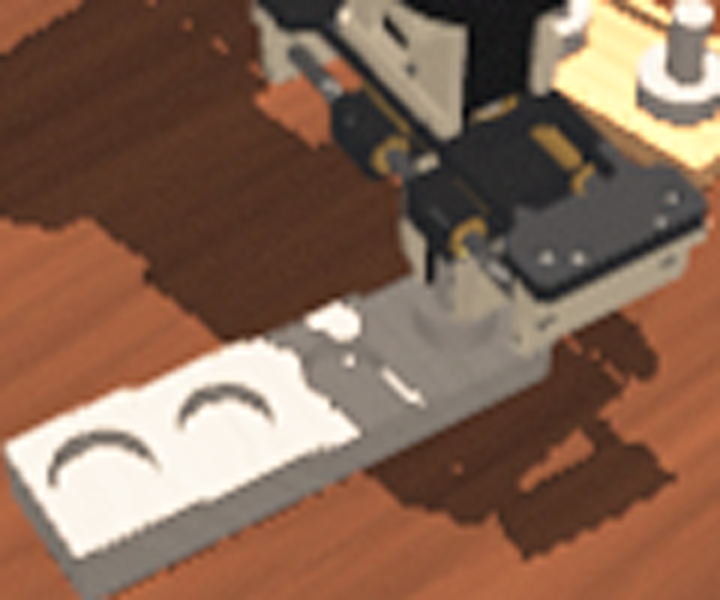

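Call:
move_arm(deltas=[{"dp": [-0.015,0,0],"turn": [0,0,0]},{"dp": [-0.025,-0.01,0],"turn": [0,0,0]},{"dp": [-0.025,-0.03,0],"turn": [0,0,0]},{"dp": [-0.025,-0.055,0.0007],"turn": [0,0,0]},{"dp": [-0.025,-0.055,0.0007],"turn": [0,0,0]},{"dp": [-0.025,-0.055,0.0007],"turn": [0,0,0]},{"dp": [-0.025,-0.055,0.0007],"turn": [0,0,0]}])

```text
time: 6.55
tool_pos: [0.5391, 0.0686, 0.0647]
tool_rot: [0.488, 1.571, 0.341]
contact_force: [-0.4, 0.2, -2.0]
opening: 0.0173
```

```bash
python3 - <<'E'
from st import *
st([.539,.0684,.0448])
p,d=robot.read_camera("scene"); np.savez("scene4.npz",p=p,d=d,**robot.camera_info("scene"));cv2.imwrite("pics/c4.png",cv2.resize(p[110:210,200:320,::-1],None,fx=6,fy=6,interpolation=cv2.INTER_CUBIC))
st([.539,.0684,.0448])
I=robot.camera_info("scene");P=robot.observe()["tool_pos"]
for z in(-.0208,-.0048):print(proj(I,[P[0],P[1],P[2]+z]))
for v in range(148,168): print(v,p[v,244:272].mean(1).astype(int))
E
```

```text
6.55 [0.53914 0.06862 0.06471] 0.0173 [-0.36  0.17 -1.96] [-0.02 -0.09  0.05]
(array([ 0.0199, -0.0002, -0.0001]), array([-0.  ,  0.01, -0.01]))
6.6 [0.53911 0.06885 0.06467] 0.0175 [ 0.85  0.12 -2.15] [ 0.01 -0.1  -0.04]
(array([ 0.0199, -0.0005, -0.    ]), array([ 0.02,  0.01, -0.  ]))
[256.41774191 165.83437733]
[256.43081991 161.26583551]
148 [56 52 39 37 38 37 41 43 45 46 41 38 45 63 62 44 37 37 40 61 81 82 80 82
 82 83 81 81]
149 [ 58  52  47  40  35  38  35  40  41  41  46  71  91 101 102  77  38  38
  34  53  82  82  81  83  81  81  79  81]
150 [ 55  56  58  65  58  34  36  37  39  43  69 110 119 105 106 102  45  36
  41  60  82  81  81  80  80  80  80  80]
151 [ 55  56  62  92 112  58  35  37  37  56  94 115  89  76  87  94  45  42
  60  74  82  81  81  81  80  82  81  80]
152 [ 58  59  54  94 141 105  42  33  40  73 107  93  76  79  84  76  45  59
  77  82  81  80  80  82  80  80  80  80]
153 [ 59  59  54  79 132 143  93  31  40  78 116  92  78  76  80  75  68  77
  82  82  84  81  80  78  71  73  77  80]
154 [ 55  57  52  65 111 153 134  58  33  64  96  92  78  77  78  82 
[... 896 characters left out ...]
 57  57  54  71 112 140 135 122 117 127 143 145 145 145 151 153
 146 133 149 134  67  30  36  34  48  66]
163 [ 57  58  56  64  74  86 118 138 137 133 123 130 141 145 144 144 149 153
 152 147 146 144 136 129  82  73 101 130]
164 [ 55  62  75  89 118 117 126 133 136 134 133 134 143 147 147 149 150 148
 142 138 145 146 162 179 138 131 148 160]
165 [ 84 106 115 122 137 132 120 123 132 136 134 135 140 143 145 147 143 136
 125 127 145 148 146 152 158 154 144 149]
166 [125 140 137 137 135 130 118 116 124 129 132 134 136 137 136 136 129 126
 118 122 147 150 152 149 136 120 116 148]
167 [138 136 137 135 135 132 121 115 119 122 129 131 132 132 131 128 122 119
 117 124 148 150 155 146 105  94 135 158]
```

View pics/c4.png

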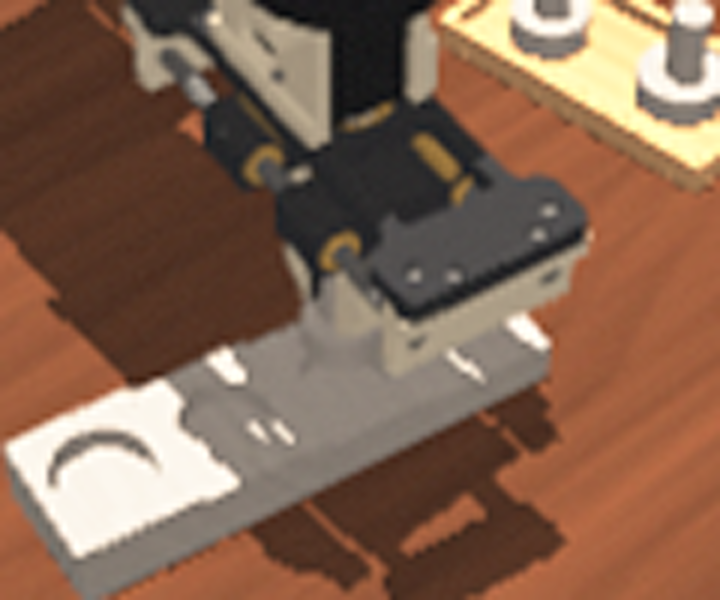

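Call:
move_arm(deltas=[{"dp": [0.008,0,0],"turn": [0,0,0]},{"dp": [0.015,0,0],"turn": [0,0,0]},{"dp": [0.018,0,0],"turn": [0,0,0]},{"dp": [0.018,0,0],"turn": [0,0,0]},{"dp": [0.018,0,0],"turn": [0,0,0]}])

```text
time: 7.1
tool_pos: [0.539, 0.0685, 0.0465]
tool_rot: [-2.811, 1.571, -2.958]
contact_force: [-0.2, 0.0, -1.5]
opening: 0.0173
```

Call:
move_arm(deltas=[{"dp": [0.0005,0,0],"turn": [0,0,0]},{"dp": [0.001,0,0],"turn": [0,0,0]},{"dp": [0.0015,0,0],"turn": [0,0,0]},{"dp": [0.002,0,0],"turn": [0,0,0]},{"dp": [0.002,0,0],"turn": [0,0,0]}])

```text
time: 7.6
tool_pos: [0.5391, 0.0684, 0.0448]
tool_rot: [-0.236, 1.571, -0.383]
contact_force: [-0.6, 0.1, -1.5]
opening: 0.0172
```

```bash
python3 -c "
from st import *
st([.539,.0684,.0448])"
```

```text
7.6 [0.53914 0.06841 0.04479] 0.0172 [-0.59  0.13 -1.49] [-0.04 -0.09 -0.06]
(array([-0.    , -0.    , -0.0001]), array([0.  , 0.02, 0.  ]))
```

Call:
move_arm(deltas=[{"dp": [0.0005,0,0],"turn": [0,0,0]},{"dp": [0.001,0,0],"turn": [0,0,0]},{"dp": [0.001,0,0],"turn": [0,0,0]}])

```text
time: 7.9
tool_pos: [0.5393, 0.0685, 0.0444]
tool_rot: [0.066, 1.57, -0.081]
contact_force: [-1.2, 0.1, 5.4]
opening: 0.0175
```

```bash
python3 -c "
from st import *
st([.539,.0684,.0448])"
```

```text
7.9 [0.53925 0.06849 0.04437] 0.0175 [-1.18  0.11  5.44] [-0.06  0.26 -0.08]
(array([-0.0004, -0.0001, -0.0002]), array([ 0.  ,  0.04, -0.  ]))
```

```bash
python3 - <<'E'
from h import *
im=[]
for n,rois in(("scene",[(84,222),(278,92),(300,103)]),("top",[(365,227),(118,212),(121,241)])):
    p=cv2.imread(f"pics/{n}0.png"); im.append(np.hstack([cv2.resize(p[v:v+34,u:u+34],(264,264),interpolation=cv2.INTER_CUBIC) for u,v in rois]))
cv2.imwrite("pics/three.png",np.vstack(im))
E
```

```text
(no output)
```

View pics/three.png

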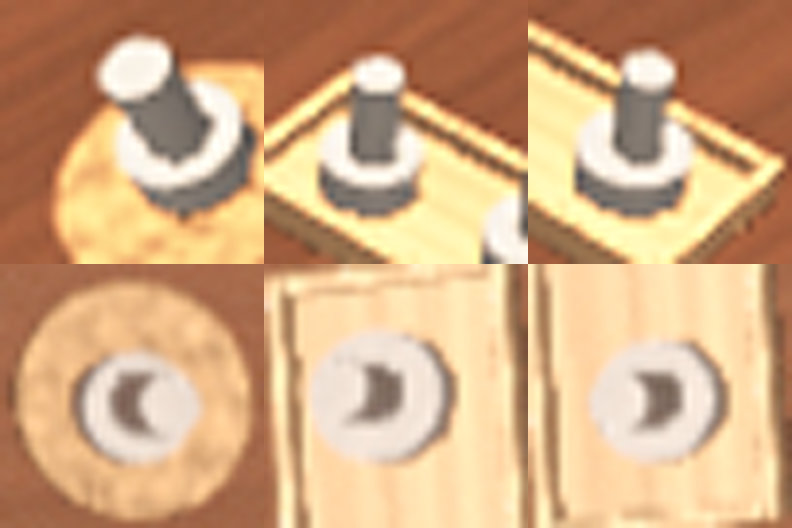

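The three plugs side by side in the initial pictures: in the top view the pad plug's disc is about 112 px high, against 133 and 122 px for the tray plugs. It is the smallest, so bore 2 should take it. It is resting on the rim, so I'll search gently in small steps.

Call:
move_arm(deltas=[{"dp": [0,0,0.0005],"turn": [0,0,0]},{"dp": [0,0,0.001],"turn": [0,0,0]},{"dp": [0,0,0.001],"turn": [0,0,0]}])

```text
time: 8.2
tool_pos: [0.5395, 0.0685, 0.0444]
tool_rot: [-3.121, 1.57, 3.015]
contact_force: [-5.1, 0.5, 7.5]
opening: 0.0173
```

Call:
move_arm(deltas=[{"dp": [0,0.0005,0],"turn": [0,0,0]},{"dp": [0,0.001,0],"turn": [0,0,0]},{"dp": [0,0.001,0],"turn": [0,0,0]}])

```text
time: 8.5
tool_pos: [0.5396, 0.0689, 0.0443]
tool_rot: [-2.348, 1.569, -2.495]
contact_force: [-4.6, -2.3, 7.1]
opening: 0.0173
```

```bash
python3 -c "
from st import *
st([.539,.0684,.0448])"
```

```text
8.5 [0.53957 0.06892 0.04428] 0.0173 [-4.57 -2.31  7.06] [-0.52  0.66 -0.06]
(array([-0.0005, -0.0006, -0.0005]), array([ 0.02, -0.05,  0.06]))
```

Call:
move_arm(deltas=[{"dp": [0,-0.001,-0.001],"turn": [0,0,0]},{"dp": [0,-0.001,-0.0015],"turn": [0,0,0]},{"dp": [0,-0.001,-0.002],"turn": [0,0,0]},{"dp": [0,-0.001,-0.002],"turn": [0,0,0]}])

```text
time: 8.9
tool_pos: [0.5389, 0.0686, 0.0442]
tool_rot: [0.072, 1.569, -0.075]
contact_force: [1.6, -0.0, 5.3]
opening: 0.0176
```

Call:
move_arm(deltas=[{"dp": [0,-0.0005,0],"turn": [0,0,0]},{"dp": [0,-0.001,0.0],"turn": [0,0,0]},{"dp": [0,-0.001,0.0],"turn": [0,0,0]}])

```text
time: 9.2
tool_pos: [0.538, 0.068, 0.0437]
tool_rot: [1.42, 1.57, 1.273]
contact_force: [0.5, 4.7, 3.6]
opening: 0.017
```

```bash
python3 -c "
from st import *
st([.539,.0684,.0448])"
```

```text
9.2 [0.53801 0.06804 0.04368] 0.017 [0.47 4.67 3.58] [ 0.67 -0.24  0.05]
(array([-0.0011,  0.0005,  0.0009]), array([-0.01,  0.01, -0.04]))
```

Call:
move_arm(deltas=[{"dp": [0,0.0008,0],"turn": [0,0,0]},{"dp": [0.0005,0.0008,0.0],"turn": [0,0,0]},{"dp": [0.001,0.0008,0.0],"turn": [0,0,0]}])

```text
time: 9.5
tool_pos: [0.5381, 0.0684, 0.0433]
tool_rot: [-0.318, 1.57, -0.465]
contact_force: [-1.9, 2.8, 12.0]
opening: 0.0171
```

```bash
python3 -c "
from st import *
st([.539,.0684,.0448])"
```

```text
9.5 [0.53813 0.06841 0.04334] 0.0171 [-1.92  2.78 12.  ] [ 0.31  0.21 -0.01]
(array([-0.0015,  0.0001,  0.0009]), array([0.01, 0.02, 0.01]))
```

Call:
move_arm(deltas=[{"dp": [-0.0005,0.0005,0],"turn": [0,0,0]},{"dp": [-0.0005,0.0005,-0.0005],"turn": [0,0,0]},{"dp": [-0.0005,0.0005,-0.0005],"turn": [0,0,0]}])

```text
time: 9.8
tool_pos: [0.538, 0.0686, 0.0435]
tool_rot: [-0.392, 1.57, -0.539]
contact_force: [0.9, -0.2, 5.3]
opening: 0.0174
```

```bash
python3 -c "
from st import *
st([.539,.0684,.0448])"
```

```text
9.8 [0.53803 0.06858 0.04345] 0.0174 [ 0.87 -0.21  5.31] [-0.29 -0.32  0.  ]
(array([-0.0013, -0.    ,  0.001 ]), array([0.01, 0.07, 0.03]))
```

Call:
move_arm(deltas=[{"dp": [0,0,-0.0005],"turn": [0,0,0]},{"dp": [0,0,-0.001],"turn": [0,0,0]},{"dp": [0,0,-0.001],"turn": [0,0,0]}])

```text
time: 10.1
tool_pos: [0.5369, 0.0689, 0.0432]
tool_rot: [-0.339, 1.57, -0.486]
contact_force: [2.5, -1.6, -0.6]
opening: 0.0177
```

```bash
python3 -c "
from st import *
st([.539,.0684,.0448])"
```

```text
10.1 [0.53686 0.06889 0.0432 ] 0.0177 [ 2.45 -1.59 -0.61] [-0.07 -0.26 -0.  ]
(array([-0.0016, -0.0002,  0.0022]), array([-0.  ,  0.03,  0.01]))
```

Call:
move_arm(deltas=[{"dp": [0.0005,0,0],"turn": [0,0,0]},{"dp": [0.001,0,0],"turn": [0,0,0]},{"dp": [0.0015,0,0],"turn": [0,0,0]}])

```text
time: 10.4
tool_pos: [0.5362, 0.0694, 0.0413]
tool_rot: [3.031, 1.57, 2.884]
contact_force: [1.6, 1.3, 0.3]
opening: 0.0173
```

```bash
python3 -c "
from st import *
st([.539,.0684,.0448])"
```

```text
10.4 [0.53624 0.06936 0.04125] 0.0173 [1.59 1.33 0.33] [ 0.28 -0.51  0.  ]
(array([-0.0035, -0.0005,  0.0029]), array([ 0.  , -0.06, -0.01]))
```

Call:
move_arm(deltas=[{"dp": [0.001,0,0],"turn": [0,0,0]},{"dp": [0.002,0,0],"turn": [0,0,0]},{"dp": [0.002,0,0],"turn": [0,0,0]}])

```text
time: 10.7
tool_pos: [0.5364, 0.0692, 0.0394]
tool_rot: [-3.003, 1.57, 3.133]
contact_force: [1.4, 2.8, -2.2]
opening: 0.0172
```

```bash
python3 - <<'E'
from st import *
st([.539,.0684,.0448])
p,d=robot.read_camera("scene"); cv2.imwrite("pics/c5.png",cv2.resize(p[110:210,200:320,::-1],None,fx=6,fy=6,interpolation=cv2.INTER_CUBIC))
E
```

```text
10.7 [0.53638 0.06919 0.03937] 0.0172 [ 1.36  2.84 -2.16] [ 0.32 -0.53  0.01]
(array([-0.0054, -0.0004,  0.0027]), array([ 0.  , -0.04,  0.  ]))
```

View pics/c5.png

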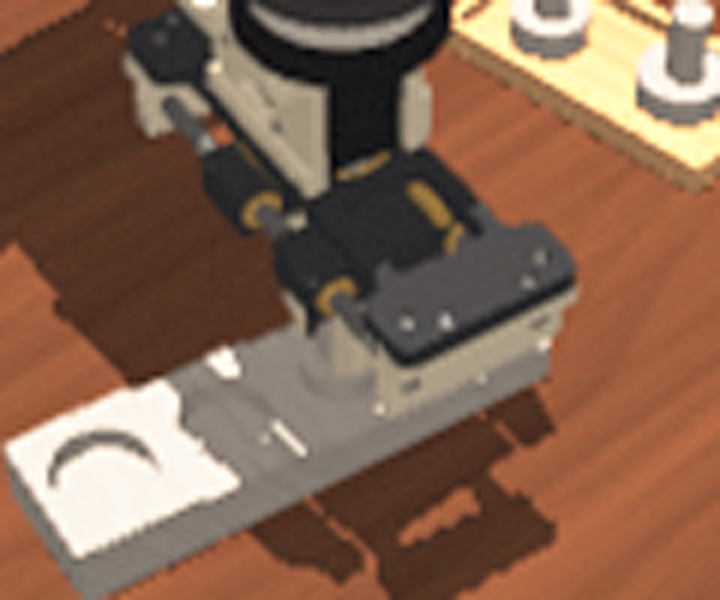

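The plug is about 5 mm into bore 2 with almost no vertical force, so I'll keep going down.

Call:
move_arm(deltas=[{"dp": [0.001,0,0],"turn": [0,0,0]},{"dp": [0.002,0,0],"turn": [0,0,0]},{"dp": [0.003,0,0],"turn": [0,0,0]},{"dp": [0.003,0,0],"turn": [0,0,0]}])

```text
time: 11.15
tool_pos: [0.5365, 0.0691, 0.0365]
tool_rot: [-2.849, 1.571, -2.996]
contact_force: [1.3, 2.4, -1.9]
opening: 0.0168
```

Call:
move_arm(deltas=[{"dp": [0.001,0,0],"turn": [0,0,0]},{"dp": [0.002,0,0],"turn": [0,0,0]},{"dp": [0.002,0,0],"turn": [0,0,0]}])

```text
time: 11.45
tool_pos: [0.5366, 0.0691, 0.0345]
tool_rot: [-2.603, 1.571, -2.75]
contact_force: [2.6, 1.9, -1.2]
opening: 0.0175
```

```bash
python3 -c "
from st import *
st([.539,.0684,.0328])"
```

```text
11.45 [0.53656 0.06909 0.03453] 0.0175 [ 2.63  1.94 -1.24] [ 0.42 -0.44  0.03]
(array([ 0.0017, -0.0003,  0.0025]), array([-0.  , -0.01,  0.01]))
```

Call:
move_arm(deltas=[{"dp": [0.0005,0,0],"turn": [0,0,0]},{"dp": [0.001,0,0],"turn": [0,0,0]},{"dp": [0.0015,0,0],"turn": [0,0,0]},{"dp": [0.0015,0,0],"turn": [0,0,0]}])

```text
time: 11.85
tool_pos: [0.5366, 0.0691, 0.0332]
tool_rot: [-1.2, 1.571, -1.347]
contact_force: [1.9, 2.3, -0.5]
opening: 0.0176
```

Call:
move_arm(deltas=[{"dp": [0.0005,0,0],"turn": [0,0,0]},{"dp": [0.001,0,0],"turn": [0,0,0]},{"dp": [0.001,0,0],"turn": [0,0,0]}])

```text
time: 12.15
tool_pos: [0.5367, 0.0692, 0.0328]
tool_rot: [-0.007, 1.57, -0.153]
contact_force: [-0.3, 2.2, 4.6]
opening: 0.0171
```

```bash
python3 -c "
from st import *
st([.539,.0684,.0328])"
```

```text
12.15 [0.53668 0.06917 0.03275] 0.0171 [-0.25  2.2   4.59] [ 0.43 -0.02 -0.06]
(array([-0.    , -0.0004,  0.0024]), array([0.  , 0.02, 0.  ]))
```

It touched bottom at TCP z = 0.0328, exactly where it should. Now I'll release and retreat.

Call:
move_arm(deltas=[{"dp": [0,0,0],"turn": [0,0,0]},{"dp": [0,0,0],"turn": [0,0,0]},{"dp": [0,0,0],"turn": [0,0,0]},{"dp": [0,0,0],"turn": [0,0,0]}], hand=0.05)

```text
time: 12.55
tool_pos: [0.5364, 0.0689, 0.032]
tool_rot: [-2.572, 1.57, -2.719]
contact_force: [-0.6, 0.1, 0.2]
opening: 0.0449
```

Call:
move_arm(deltas=[{"dp": [-0.005,0,0],"turn": [0,0,0]},{"dp": [-0.02,0,0],"turn": [0,0,0]},{"dp": [-0.05,0,0],"turn": [0,0,0]},{"dp": [-0.1,0,0],"turn": [0,0,0]},{"dp": [-0.14,-0.03,0],"turn": [0,0,0]},{"dp": [-0.15,-0.08,0],"turn": [0,0,0]},{"dp": [-0.15,-0.13,0],"turn": [0,0,0]},{"dp": [-0.15,-0.18,0],"turn": [0,0,0]},{"dp": [-0.15,-0.23,0],"turn": [0,0,0]},{"dp": [-0.15,-0.25,0],"turn": [0,0,0]}])

```text
time: 13.55
tool_pos: [0.4991, -0.1821, 0.1827]
tool_rot: [-1.198, 1.569, -1.348]
contact_force: [0.1, 0.3, 0.7]
opening: 0.0497
```

```bash
python3 - <<'E'
from st import *
st()
im=[]
for n in("scene","top"):
    p,d=robot.read_camera(n); np.savez(n+"9.npz",p=p,d=d,**robot.camera_info(n)); c=p[125:215,195:325] if n=="scene" else p[180:270,115:295]
    cv2.imwrite(f"pics/f_{n}.png",cv2.resize(c[:,:,::-1],None,fx=6 if n=="scene" else 4,fy=6 if n=="scene" else 4,interpolation=cv2.INTER_CUBIC))
st()
E
```

```text
13.55 [ 0.4991  -0.18212  0.18267] 0.0497 [0.13 0.28 0.69] [-0.   -0.09  0.  ]
13.65 [ 0.49937 -0.18121  0.18244] 0.0501 [ 0.58  0.22 -0.42] [ 0.02 -0.15  0.02]
```

View pics/f_scene.png

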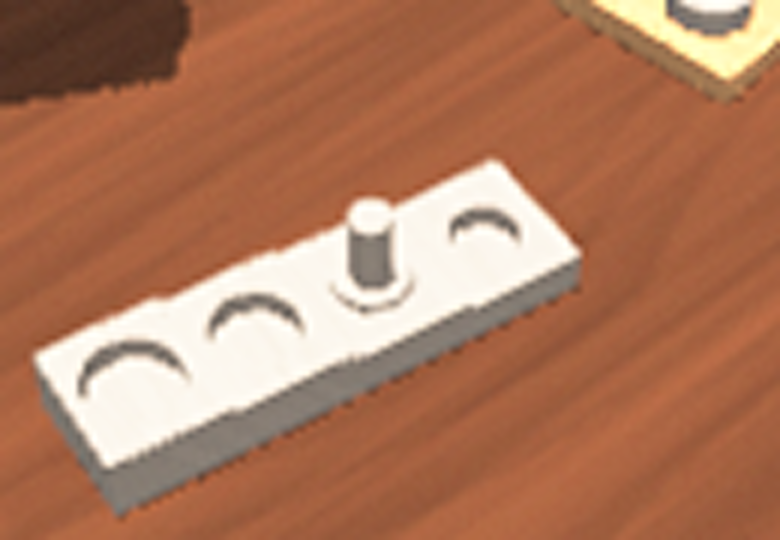

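View pics/f_top.png

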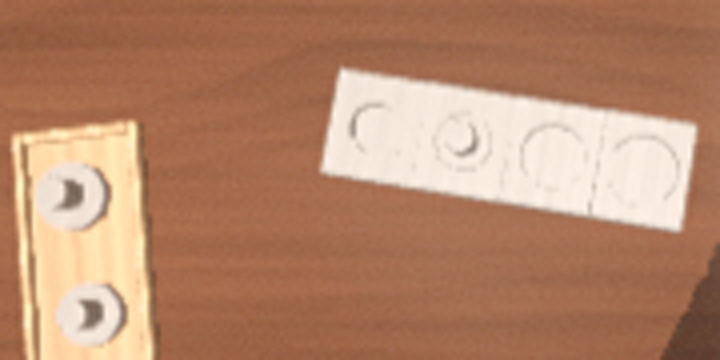

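The scene view shows the plug upright in bore 2, shank top at crop (370,215), with only a thin rim proud. The tray plugs look undisturbed. I'll do a quick depth check of the height and then hand in.

```bash
python3 - <<'E'
from st import *
I=dict(np.load("scene9.npz"))
def pt(I,u,v):
    z=I["d"][v,u]; c=np.array([(u-I["cx"])/I["fx"]*z,(v-I["cy"])/I["fy"]*z,z]); return (I["R"].T@(c-I["t"])).round(4)
for u,v in((256,161),(257,161),(256,160),(240,175)): print(u,v,pt(I,u,v))
st(); robot.hand_in()
E
```

```text
256 161 [0.5378 0.0687 0.0598]
257 161 [0.5388 0.0709 0.0591]
256 160 [0.5351 0.0711 0.0593]
240 175 [0.5203 0.0333 0.0212]
13.65 [ 0.49937 -0.18121  0.18244] 0.0501 [ 0.58  0.22 -0.42] [ 0.02 -0.15  0.02]
the job is handed in; nothing more can be done
```

The plug from the pad is the smallest, 32.6 mm. It now stands fully home in the second (34 mm) bore, and I handed the job in at 13.65 s.

- **First bore:** I pressed the plug upright on it with about 10 N, and it did not enter.
- **Second bore:** It first caught on the rim at about 7 to 9 N. I searched a few millimetres sideways, never pressing above about 14 N, and it dropped in. It touched bottom at the tool height expected for the full 12 mm depth. I then released it and backed the arm off.

**Last checks:**
- The pictures show the plug upright in the second bore with only a thin rim of disc showing. The two tray plugs look undisturbed.
- I did not look at the spanner or jar again, but the arm did not go near them.

**Checks that disagreed:**
- The bore was about 2.5 mm nearer the robot in x than my camera estimate, which is why the search was needed.
- The last depth reading put the top of the shank at about 59–60 mm, where a seated plug should read 62 mm. The same picture read the gauge's own surface several millimetres low, so I trusted the touch-down height instead.

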